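# Free the large disc from the cluster and seat it in the jig

### The job

Slide the large wooden disc out of the cluster of discs it is touching without disturbing the small ones, and push it along the bench, never lifting or tipping it, into the wooden jig until it meets the steel pad of the stop. Hold it pressed firmly against the stop (about 10 N, a kilo's worth of push) for a good second, but meet it gently and never load it with more than 15 N or shift it, for it is only friction-clamped. Then back away, leaving the disc resting against the stop and everything else on the bench where it was.

Things in the scene. Friction and masses are not known exactly. Their poses are not given: they have to be found in the camera images.
- large_disc: The one large disc: plain turned wood, 90 mm diameter, 32 mm high, about 0.2 kg, too wide to grip across. Lies flat on the bench in the cluster. Origin at the centre of its underside; its own yaw is of no use.
- jig: Fixed plywood jig: a floorless channel between two rails 22 mm high, 100 mm apart inside, 140 mm outside. Origin on the bench on the channel's centre line; the channel runs along its y axis, mouth on the +y side, so the disc goes in towards -y. Rails are parallel up to y = +100 mm, then flare to a mouth about 145 mm wide at y = +143 mm. Crossbar at y = -90 to -120 mm.
- stop: Aluminium block across the channel, 80 mm wide, 28 high, 26 deep. Origin at the foot of its front face, midway; axes as the jig's, face towards +y; set 16 mm behind to 2 mm ahead of the jig's origin. A screw carries a flat steel pad (44 mm wide, 26 high) 6 to 34 mm in front of that face, different each time, not measured: the disc meets it. Rigid, but only friction-clamped: over 16 N spoils its setting, at 18 N it slips.
- small_a: Small wooden disc of the cluster, 50 mm diameter, 32 mm high, about 0.1 kg, standing flat. Origin at the centre of its underside. Touches the large disc at its side.
- small_b: Small wooden disc of the cluster, 50 mm diameter, 40 mm high, about 0.1 kg, standing flat. Origin at the centre of its underside. Touches the large disc and small_a; behind the large disc, to one side.
- small_c: Small wooden disc of the cluster, 50 mm diameter, 32 mm high, about 0.1 kg, standing flat. Origin at the centre of its underside. Touches the large disc on the side opposite small_a. Between small_b and small_c the large disc's back is open: a gap about 70 mm wide.
- small_d: Small wooden disc of the cluster, 50 mm diameter, 36 mm high, about 0.1 kg, standing flat. Origin at the centre of its underside. Outer one, touches small_a and small_b only.
- tape: Bystander: cardboard tape core, ring 96 mm outside, 30 mm high. Origin at the centre of its underside.
- glue: Bystander: white bottle, 52 mm diameter, 150 mm high. Origin at the centre of its underside.
- driver: Bystander: screwdriver lying on the bench. Origin under its middle.
- jar: Bystander: glass jar with metal cap, 70 mm diameter, 80 mm high. Origin at the centre of its underside.

How it is judged:
By the outcome, as a careful person would: the job done as asked, in the order asked, and still so for the second after the job is handed in, with the robot touching nothing.
It also fails if it takes over 61 s, if anything falls off the work surface, if the arm or the gripper's body presses on something with over 40 N, if the wrist force passes 120 N, or if a joint passes its speed limit or range.

### The arm

A 6-joint arm with a two-finger parallel gripper is mounted at the origin on the work surface. World frame = base frame: x ahead of the robot, y to its left, z up, the work surface at z = 0. Lengths are in mm, angles in rad, forces in N, time in s.
With the tool pointing down it reaches from about 375 to 750 mm from the base axis. Payload 9 kg.
Tool frame: the origin (TCP) lies midway between the tips of the shut fingers; the grasp point (between the pads) lies 19 mm behind it; z points along the fingers, y is the line along which they close (so a half turn about z gives the same grasp; the last joint's range is limited). The gripper opens to 85 mm and grips with 20 to 120 N. Pads are 22 mm wide; open, the fingers measure 114 mm over their backs; the gripper's body (76 mm by 85 mm) begins 54 mm behind the grasp point. The pads swing forward as they close: fully open they stand 13 mm farther back than shut.
Start: joints at [-1.504, 0.104, 0.097, 1.564, 0, 1.353], TCP at [168.588, -575.86, 231.331] pointing down, gripper open.
Joint ranges: [-2.99, 2.99], [-0.84, 1.86], [-1.1, 1.16], [-1.84, 2.11], [-1.51, 1.56], [-3.14, 3.14]. Speed limits (rad/s): [2.22, 2.22, 2.57, 3.14, 3.14, 3.14].

### API

Orientations are given as a 3x3 rotation matrix whose columns are the frame's x, y, z axes.
In Python, from station import bot gives the robot as it stands. The module is installed in compiled form; this text tells all that it offers.
- The arm moves only by the tool send_rows, never from a script. Its argument "steps" is a list of rows, each an object with "dp": the shift along the tool's x, y, z each as a share of 0.04 m, from -1 to 1, a list of three; "turn": the turn about the tool's z as a share of 0.12 rad, from -1 to 1; "jaw": the gripper's target within -1 to 1 (shut at 1, half-way at 0, fully open at -1). A call has 1 to 12 rows; each row shifts and turns the commanded pose from where the row before left it, along the tool's axes as they then stand; what a row does not reach is not made up. A row lasts 1/8 s, in which the tool goes at most 62.5 mm and 10.7 degrees, less where a joint would pass 70% of its speed; a pose out of reach is approached as far as the arm can. A call with a number of a shift or a turn outside -1 to 1 is refused whole. A call with a gripper value outside its range is refused whole. The fingers move at their own pace and stop on an object; "grip_force" is the grip in N (left out, the last holds). Time passes only in rows, so rows that do not move let the fingers close. It gives the time, the measured TCP pose, the force, the opening and the grip force at its end, in the units of the state.
- bot.sense(): the state, without advancing time (a new reading comes with each control period).
- bot.read_camera(name): name is "scene" or "top" or "wrist"; returns the picture (400x640x3 uint8, blue, green, red); there is no depth.
- bot.camera_model(name): a dict with "fx", "fy", "cx", "cy" (pixels), "dist" ([k1, k2, p1, p2, k3] as OpenCV has them; the pictures are not rectified), "view" (4x4, takes a point from world to camera coordinates). Camera axes: x right, y down, z forward; pixel columns grow to the right and rows downward; lengths in mm; the calibration is good to about 2 mm. A picture is of the moment at which its call begins: read the wrist's pose just before it. camera_model takes no time and is no camera call; for the wrist camera it gives the pose at the moment of the call.
- bot.sign_off(): hands the job in; it is judged then, once.
The state is a dict: "t": time; "joint_positions": joint angles; "joint_vel": joint speeds; "joint_efforts": joint torques, N m; "tool_pos": TCP position; "eef_rot": TCP orientation; "contact_force": force on the tool from outside, world axes, zero at the start; "moment": the same for the moment, N m; "opening": opening from 0.0 (shut) to 1.0 (fully open); "grip_force": force on a finger pad.
Only numpy, scipy, OpenCV 4.12 (cv2) and the standard library are available. Lean on these libraries where they do the work, as an engineer would, in place of code of your own. Each camera call takes 0.05 s, during which the arm holds its last target. There are 200 camera calls.

## Working session

There is one attempt and no reset: what is moved stays moved. The work goes in short steps, Python scripts to look and compute and a tool call to move; the robot and the scene stay as the last step left them, time stands still between calls to the robot, and variables do not carry over. Pictures are saved under pics/ and viewed, at most 10 in all, crops included, and the job is handed in when it is done.

Besides the shell and the picture viewer there is one more tool, called after ">>>" as name(argument=value, ...), one argument or row to a line, values as JSON. send_rows: Moves the arm, as the interface text tells. Shift numbers are shares of 0.04 m and turn numbers shares of 0.12 rad, none past 1 either way. Its arguments: {"type":"object","properties":{"steps":{"type":"array"},"grip_force":{"type":"number"}},"required":["steps"]}

```bash
mkdir -p pics; python3 - <<'E'
from station import bot
import cv2, numpy as np
s=bot.sense(); print({k:np.round(v,3).tolist() for k,v in s.items()})
for n in("scene","top"):
    im=bot.read_camera(n); cv2.imwrite(f"pics/{n}0.png",im); m=bot.camera_model(n)
    print(n,{k:np.round(v,3).tolist() for k,v in m.items()})
E
```

```text
{'t': 0.0, 'joint_positions': [-1.504, 0.105, 0.096, 1.564, 0.0, 1.353], 'joint_vel': [-0.001, 0.0, -0.001, 0.001, 0.001, -0.001], 'joint_efforts': [-0.002, -55.693, 50.365, 0.017, -0.001, -0.0], 'tool_pos': [168.569, -575.494, 230.509], 'eef_rot': [[0.96, 0.281, -0.0], [0.281, -0.96, 0.001], [0.0, -0.001, -1.0]], 'contact_force': [-0.069, 0.491, -0.424], 'moment': [-0.029, -0.009, 0.003], 'grip_force': 0.0, 'opening': 0.998}
scene {'fx': 392.352, 'fy': 392.352, 'cx': 314.413, 'cy': 200.511, 'dist': [-0.071, 0.0, 0.0, 0.0, 0.0], 'view': [[-0.502, 0.864, -0.021, 205.545], [0.6, 0.331, -0.728, -371.885], [-0.623, -0.378, -0.685, 1401.035], [0.0, 0.0, 0.0, 1.0]]}
top {'fx': 396.106, 'fy': 396.106, 'cx': 322.729, 'cy': 197.626, 'dist': [-0.02, 0.0, 0.0, 0.0, 0.0], 'view': [[-0.005, -1.0, 0.012, 99.178], [-0.999, 0.004, -0.046, 591.181], [0.046, -0.012, -0.999, 1049.573], [0.0, 0.0, 0.0, 1.0]]}
```

View pics/top0.png

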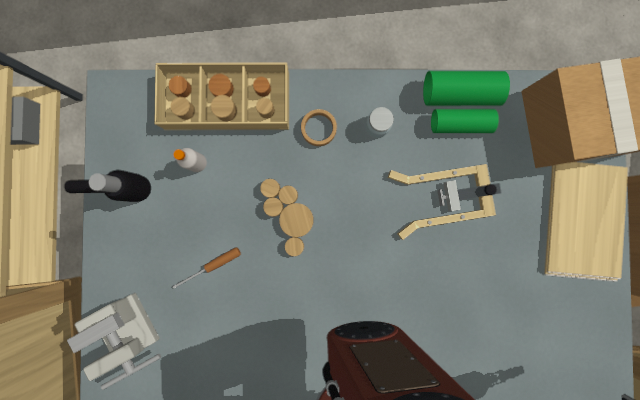

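View pics/scene0.png

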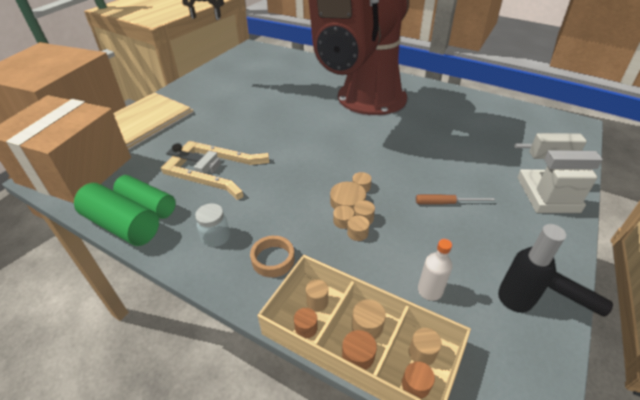

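The top view shows the large disc at about (296,220), with the small ones at (288,195), (273,207), (294,247) and (270,188). The jig's mouth faces left at x≈395, and the stop and pad are at (450,195). I'll measure this view by code.

```bash
cat > h.py <<'E'
import cv2, numpy as np
def ray(m,uv,z):
    "pixels -> world points on plane z"
    K=np.array([[m["fx"],0,m["cx"]],[0,m["fy"],m["cy"]],[0,0,1.]]); V=np.asarray(m["view"],float)
    n=cv2.undistortPoints(np.asarray(uv,float).reshape(-1,1,2),K,np.array(m["dist"],float)).reshape(-1,2)
    R,t=V[:3,:3],V[:3,3]; c=-R.T@t; d=np.c_[n,np.ones(len(n))]@R
    return c+d*((z-c[2])/d[:,2])[:,None]
def proj(m,p):
    K=np.array([[m["fx"],0,m["cx"]],[0,m["fy"],m["cy"]],[0,0,1.]]); V=np.asarray(m["view"],float)
    return cv2.projectPoints(np.asarray(p,float).reshape(-1,1,3),cv2.Rodrigues(V[:3,:3])[0],V[:3,3],K,np.array(m["dist"],float))[0].reshape(-1,2)
E
python3 - <<'E'
from station import bot
from h import *
im=cv2.imread("pics/top0.png"); m=bot.camera_model("top")
c=cv2.resize(im[165:270,240:340],None,fx=4,fy=4,interpolation=cv2.INTER_CUBIC)
hsv=cv2.cvtColor(im,cv2.COLOR_BGR2HSV)
w=cv2.inRange(hsv,(8,60,90),(28,255,255))
W=cv2.resize(w[165:270,240:340],None,fx=8,fy=8,interpolation=cv2.INTER_CUBIC)>127
W=W.astype(np.uint8)*255
# peel inscribed circles off the cluster mask
for i in range(7):
    d=cv2.distanceTransform(W,cv2.DIST_L2,5); _,r,_,p=cv2.minMaxLoc(d)
    if r<30: break
    u=np.array([p[0],p[1]])/8+[240,165]-.44
    print("disc",np.round(u,1),"r mm",round(r/8*2.6,1),np.round(ray(m,[u],34)[0],1)); cv2.circle(W,p,int(r*1.08),0,-1)
j=cv2.resize(im[155:250,380:510],None,fx=6,fy=6,interpolation=cv2.INTER_CUBIC)
cv2.imwrite("pics/jig0.png",j)
E
```

```text
disc [295.9 219.7] r mm 43.2 [533.  167.4  34. ]
disc [269.7 187.8] r mm 24.0 [617.  236.3  34. ]
disc [272.2 206.6] r mm 23.8 [567.7 229.7  34. ]
disc [293.6 246.4] r mm 23.6 [463.2 173.7  34. ]
disc [287.7 194.3] r mm 23.0 [599.7 189.   34. ]
```

View pics/jig0.png

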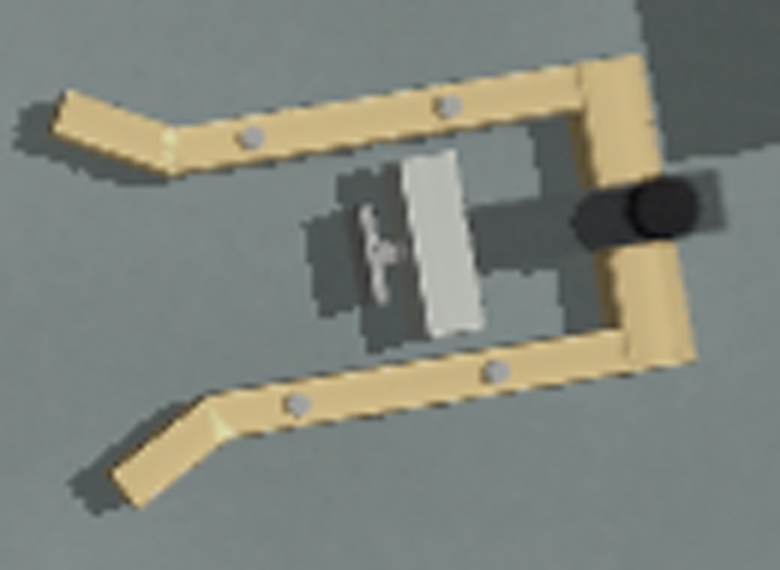

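The crop shows the inner rail edges from (172,173) to (585,108) and from (207,398) to (620,333). The pad face runs (362,207) to (383,302), and the stop's face (403,158) to (432,336). The disc spacings match the sizes given (70 mm for large–a and large–c).

```bash
python3 - <<'E'
from station import bot
from h import *
m=bot.camera_model("top")
P=lambda l,z: ray(m,(np.array(l)+.5)/6-.5+[380,155],z)[:,:2]
u=P([(172,173),(585,108)],22); l=P([(207,398),(620,333)],22)
pad=P([(362,207),(383,302)],26); blk=P([(403,158),(432,336)],28)
dirs=[(q[1]-q[0])/np.linalg.norm(q[1]-q[0]) for q in(u,l)]; d=dirs[0]+dirs[1]; d/=np.linalg.norm(d); n=np.array([-d[1],d[0]])
print("dirs",np.round(dirs,3),"d",d.round(4),"width",(u.mean(0)-l.mean(0))@n)
c=(u.mean(0)+l.mean(0))/2; print("axis pt",c.round(1),"mouth ends (y=100)",u[0].round(1),l[0].round(1))
for nm,q in(("pad",pad),("blk",blk)): print(nm,q.round(1).tolist(),"len",np.linalg.norm(q[1]-q[0]).round(1),"along,across",[( (p-c)@d).round(1) for p in q],[((p-c)@n).round(1) for p in q])
L=np.array([533,167.4]); print("disc along/across",(L-c)@d,(L-c)@n)
print("parallel start along",(u[0]-c)@d,(l[0]-c)@d)
E
```

```text
dirs [[ 0.152 -0.988]
 [ 0.149 -0.989]] d [ 0.1502 -0.9886] width 101.48346265667952
axis pt [ 592.4 -232.3] mouth ends (y=100) [ 628.3 -132.2] [ 528.1 -146.3]
pad [[612.6, -215.9], [570.3, -224.5]] len 43.2 along,across [np.float64(-13.2), np.float64(-11.1)] [np.float64(22.4), np.float64(-20.7)]
blk [[634.2, -234.0], [555.1, -245.5]] len 79.9 along,across [np.float64(8.0), np.float64(7.4)] [np.float64(41.1), np.float64(-38.8)]
disc along/across -404.1285033086243 1.366670432285808
parallel start along -93.65670261274548 -94.71550630728765
```

The disc is almost on the channel's axis (1.4 mm off), and the axis direction lies inside the disc's escape cone. I'll go over the cluster first.

>>> send_rows(
  steps=[
    {"dp":[1,-0.28,0],"turn":0,"jaw":0.6},
    {"dp":[1,-0.28,0],"turn":0,"jaw":0.6},
    {"dp":[1,-0.28,0],"turn":0,"jaw":0.6},
    {"dp":[1,-0.28,0],"turn":0,"jaw":0.6},
    {"dp":[1,-0.28,0],"turn":0,"jaw":0.6},
    {"dp":[1,-0.28,0],"turn":0,"jaw":0.6},
    {"dp":[1,-0.28,0],"turn":0,"jaw":0.6},
    {"dp":[1,-0.28,0],"turn":0,"jaw":0.6},
  ],
)

```text
t: 1.1
tool_pos: [451.5, -399.0, 230.9]
eef_rot: [[0.96, 0.281, -0.0], [0.281, -0.96, 0.0], [-0.0, -0.0, -1.0]]
contact_force: [-0.1, -0.3, 0.0]
opening: 0.204
grip_force: 0.0
```

>>> send_rows(
  steps=[
    {"dp":[0.39,-0.98,0],"turn":0,"jaw":0.6},
    {"dp":[0.39,-0.98,0],"turn":0,"jaw":0.6},
    {"dp":[0.39,-0.98,0],"turn":0,"jaw":0.6},
    {"dp":[0.39,-0.98,0],"turn":0,"jaw":0.6},
    {"dp":[0.39,-0.98,0],"turn":0,"jaw":0.6},
    {"dp":[0.39,-0.98,0],"turn":0,"jaw":0.6},
    {"dp":[0.39,-0.98,0],"turn":0,"jaw":0.6},
    {"dp":[0.39,-0.98,0],"turn":0,"jaw":0.6},
    {"dp":[0.39,-0.98,0],"turn":0,"jaw":0.6},
    {"dp":[0.39,-0.98,0],"turn":0,"jaw":0.6},
    {"dp":[0.39,-0.98,0],"turn":0,"jaw":0.6},
    {"dp":[0.39,-0.98,0],"turn":0,"jaw":0.6},
  ],
)

```text
t: 2.6
tool_pos: [497.8, 105.5, 231.0]
eef_rot: [[0.96, 0.281, -0.0], [0.281, -0.96, -0.0], [-0.0, 0.0, -1.0]]
contact_force: [1.3, -0.8, 0.4]
opening: 0.198
grip_force: 0.0
```

>>> send_rows(
  steps=[
    {"dp":[0,0,0],"turn":-1,"jaw":0.6},
    {"dp":[0,0,0],"turn":-1,"jaw":0.6},
    {"dp":[0,0,0],"turn":-1,"jaw":0.6},
    {"dp":[0,0,0],"turn":-1,"jaw":0.6},
    {"dp":[0,0,0],"turn":-1,"jaw":0.6},
    {"dp":[0,0,0],"turn":-1,"jaw":0.6},
    {"dp":[0,0,0],"turn":-1,"jaw":0.6},
    {"dp":[0,0,0],"turn":-1,"jaw":0.6},
    {"dp":[0,0,0],"turn":-1,"jaw":0.6},
    {"dp":[0,0,0],"turn":-1,"jaw":0.6},
    {"dp":[0,0,0],"turn":-1,"jaw":0.6},
    {"dp":[0,0,0],"turn":-1,"jaw":0.6},
  ],
)

```text
t: 4.1
tool_pos: [497.8, 104.1, 230.9]
eef_rot: [[-0.157, 0.988, -0.001], [0.988, 0.157, -0.0], [0.0, -0.001, -1.0]]
contact_force: [-0.2, 0.5, -0.7]
opening: 0.201
grip_force: 0.0
```

>>> send_rows(
  steps=[
    {"dp":[0.785,0.19,0],"turn":0,"jaw":0.62},
    {"dp":[0.785,0.19,0],"turn":0,"jaw":0.62},
    {"dp":[0.785,0.19,0],"turn":0,"jaw":0.62},
    {"dp":[0.785,0.19,0],"turn":0,"jaw":0.62},
    {"dp":[0,0,0],"turn":-0.87,"jaw":0.62},
    {"dp":[0,0,0],"turn":-0.87,"jaw":0.62},
    {"dp":[0,0,0],"turn":0,"jaw":0.62},
  ],
)

```text
t: 4.97
tool_pos: [508.6, 232.9, 230.9]
eef_rot: [[-0.354, 0.935, -0.001], [0.935, 0.354, -0.0], [0.0, -0.001, -1.0]]
contact_force: [-0.3, 0.4, 0.3]
opening: 0.19
grip_force: 0.0
```

```bash
python3 - <<'E'
from station import bot
from h import *
import json
m=bot.camera_model("wrist"); im=bot.read_camera("wrist"); cv2.imwrite("pics/w1.png",im)
json.dump({k:np.asarray(v).tolist() for k,v in m.items()},open("w1.json","w"))
print(bot.sense()["tool_pos"])
for L,z in(((533,167.4,32),0),((567.7,229.7,40),0),((463.2,173.7,32),0),((508,233,0),0)): print(L,proj(m,[L]).round(0))
E
```

```text
[508.63386274 232.82295733 230.92359918]
(533, 167.4, 32) [[328. 234.]]
(567.7, 229.7, 40) [[383. 193.]]
(463.2, 173.7, 32) [[265. 205.]]
(508, 233, 0) [[328. 161.]]
```

View pics/w1.png

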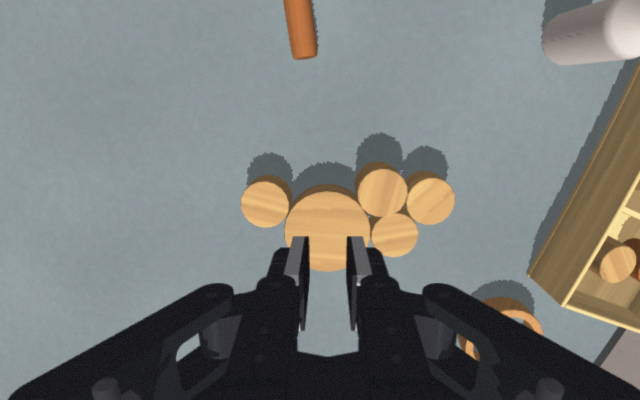

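The wrist view agrees with the top fix: large disc at (328,231), b at (382,192), c at (265,204), each within about 3 px of the predicted positions. I'll descend into the gap.

>>> send_rows(
  steps=[
    {"dp":[0,0,0.95],"turn":0,"jaw":0.62},
    {"dp":[0,0,0.95],"turn":0,"jaw":0.62},
    {"dp":[0,0,0.95],"turn":0,"jaw":0.62},
    {"dp":[0,0,0.95],"turn":0,"jaw":0.62},
    {"dp":[0,0,0.8],"turn":0,"jaw":0.62},
    {"dp":[0,0,0.4],"turn":0,"jaw":0.62},
    {"dp":[0,0,0.2],"turn":0,"jaw":0.62},
    {"dp":[0,0,0.2],"turn":0,"jaw":0.62},
    {"dp":[0,0,0.2],"turn":0,"jaw":0.62},
    {"dp":[0,0,0],"turn":0,"jaw":0.62},
  ],
)

```text
t: 6.28
tool_pos: [508.6, 232.8, 7.0]
eef_rot: [[-0.355, 0.935, -0.0], [0.935, 0.355, -0.0], [-0.0, -0.0, -1.0]]
contact_force: [0.3, -1.2, 0.0]
opening: 0.189
grip_force: 0.0
```

```bash
python3 - <<'E'
from station import bot
from h import *
im=bot.read_camera("wrist"); cv2.imwrite("pics/w2.png",im)
t=bot.read_camera("top"); cv2.imwrite("pics/t2.png",t)
s=bot.sense(); print(s["tool_pos"],s["contact_force"])
E
```

```text
[509.0125536  232.91168005   7.60043302] [ 0.56219023  0.13316412 -0.05928586]
```

View pics/w2.png

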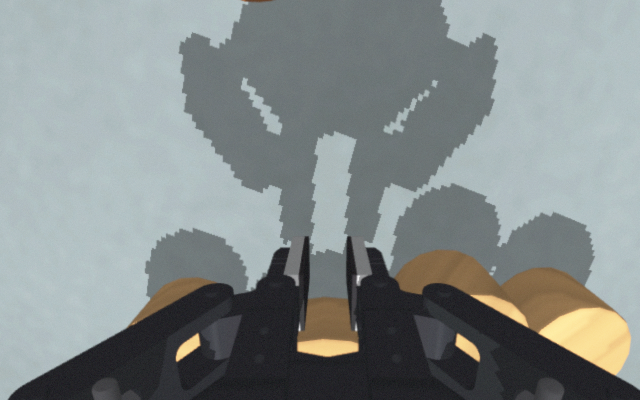

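Nothing is touched, and both fingers stand in the gap behind the disc. I'll close in slowly, then push along the channel axis.

>>> send_rows(
  steps=[
    {"dp":[-0.1,0,0.05],"turn":0,"jaw":0.62},
    {"dp":[-0.1,0,0.03],"turn":0,"jaw":0.62},
    {"dp":[-0.1,0,0],"turn":0,"jaw":0.62},
    {"dp":[-0.05,0,0],"turn":0,"jaw":0.62},
    {"dp":[-0.07,-0.015,0],"turn":0,"jaw":0.62},
    {"dp":[-0.07,-0.015,0],"turn":0,"jaw":0.62},
    {"dp":[-0.07,-0.015,0],"turn":0,"jaw":0.62},
    {"dp":[-0.07,-0.015,0],"turn":0,"jaw":0.62},
    {"dp":[-0.07,-0.015,0],"turn":0,"jaw":0.62},
    {"dp":[-0.07,-0.015,0],"turn":0,"jaw":0.62},
  ],
)

```text
t: 7.62
tool_pos: [516.4, 202.6, 4.1]
eef_rot: [[-0.355, 0.935, 0.0], [0.935, 0.355, -0.0], [-0.0, 0.0, -1.0]]
contact_force: [-0.5, 1.7, -0.1]
opening: 0.185
grip_force: 0.7
```

```bash
cat > look.py <<'E'
from station import bot
from h import *
import sys
im=bot.read_camera("top"); cv2.imwrite(f"pics/{sys.argv[1]}.png",im); m=bot.camera_model("top")
w=cv2.inRange(cv2.cvtColor(im,cv2.COLOR_BGR2HSV),(8,60,90),(28,255,255))
d=np.array([.1502,-.9886]); n=np.array([.9886,.1502]); c0=np.array([592.4,-232.3])
x0,x1=250,400
W=(cv2.resize(w[150:270,x0:x1],None,fx=8,fy=8,interpolation=cv2.INTER_CUBIC)>127).astype(np.uint8)*255
for i in range(6):
    _,r,_,p=cv2.minMaxLoc(cv2.distanceTransform(W,cv2.DIST_L2,5))
    if r<45: break
    u=np.array(p)/8+[x0,150]-.44; q=ray(m,[u],34)[0,:2]
    print(u.round(1),"r",round(r/8*2.6,1),q.round(1),"along/across",((q-c0)@d).round(1),((q-c0)@n).round(1)); cv2.circle(W,p,int(r*1.08),0,-1)
s=bot.sense(); q=s["tool_pos"][:2]; print("tcp",s["tool_pos"].round(1) if hasattr(s["tool_pos"],"round") else s["tool_pos"],((q-c0)@d).round(1),((q-c0)@n).round(1),np.round(s["contact_force"],1),s["t"])
E
python3 look.py t3
```

```text
[306.3 217.7] r 33.5 [538.1 140.2] along/across -376.4 2.3
[269.7 187.8] r 24.0 [617.  236.3] along/across -459.6 94.7
[290.1 192.1] r 15.5 [605.6 182.8] along/across -408.3 75.4
tcp [516.4 202.3   4.1] -441.1 -9.8 [-0.1 -0.3  0.2] 7.675
```

View pics/t3.png

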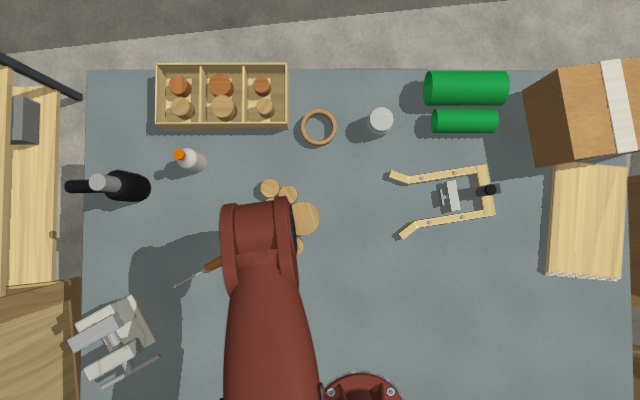

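>>> send_rows(
  steps=[
    {"dp":[-0.1,-0.022,0],"turn":0,"jaw":0.62},
    {"dp":[-0.12,-0.026,0],"turn":0,"jaw":0.62},
    {"dp":[-0.12,-0.026,0],"turn":0,"jaw":0.62},
    {"dp":[-0.12,-0.026,0],"turn":0,"jaw":0.62},
    {"dp":[-0.12,-0.026,0],"turn":0,"jaw":0.62},
    {"dp":[-0.12,-0.026,0],"turn":0,"jaw":0.62},
    {"dp":[-0.12,-0.026,0],"turn":0,"jaw":0.62},
    {"dp":[-0.12,-0.026,0],"turn":0,"jaw":0.62},
    {"dp":[-0.12,-0.026,0],"turn":0,"jaw":0.62},
    {"dp":[-0.12,-0.026,0],"turn":0,"jaw":0.62},
    {"dp":[-0.12,-0.026,0],"turn":0,"jaw":0.62},
    {"dp":[-0.12,-0.026,0],"turn":0,"jaw":0.62},
  ],
)

```text
t: 9.18
tool_pos: [525.0, 145.0, 4.1]
eef_rot: [[-0.355, 0.935, -0.0], [0.935, 0.355, -0.0], [-0.0, -0.0, -1.0]]
contact_force: [-0.2, 1.0, -0.1]
opening: 0.19
grip_force: 0.7
```

>>> send_rows(
  steps=[
    {"dp":[-0.12,-0.026,0],"turn":0,"jaw":0.62},
    {"dp":[-0.12,-0.026,0],"turn":0,"jaw":0.62},
    {"dp":[-0.12,-0.026,0],"turn":0,"jaw":0.62},
    {"dp":[-0.12,-0.026,0],"turn":0,"jaw":0.62},
    {"dp":[-0.06,-0.013,0],"turn":0,"jaw":0.62},
    {"dp":[0,0,0],"turn":0,"jaw":0.62},
    {"dp":[0.2,0,0],"turn":0,"jaw":0.62},
    {"dp":[0.2,0,0],"turn":0,"jaw":0.62},
    {"dp":[0,0,0],"turn":0,"jaw":0.62},
  ],
)

```text
t: 10.3
tool_pos: [522.2, 139.2, 4.0]
eef_rot: [[-0.356, 0.934, -0.0], [0.934, 0.356, -0.0], [-0.0, -0.0, -1.0]]
contact_force: [-0.2, -0.5, -0.1]
opening: 0.187
grip_force: 0.0
```

```bash
python3 look.py t4; python3 - <<'E'
from station import bot
from h import *
a=cv2.imread("pics/t4.png")[140:290,220:480]; w=bot.read_camera("wrist"); cv2.imwrite("pics/w4.png",w)
a=cv2.resize(a,(780,450)); cv2.imwrite("pics/t4c.png",a)
E
```

```text
[269.7 187.6] r 23.4 [617.7 236.3] along/across -459.5 95.4
[341.1 209.8] r 19.8 [558.4  48.9] along/across -283.1 8.6
[287.1 192.4] r 18.2 [604.7 190.6] along/across -416.3 75.7
tcp [522.4 138.9   4. ] -377.5 -13.5 [-0.3 -0.4 -0.3] 10.35
```

View pics/t4c.png

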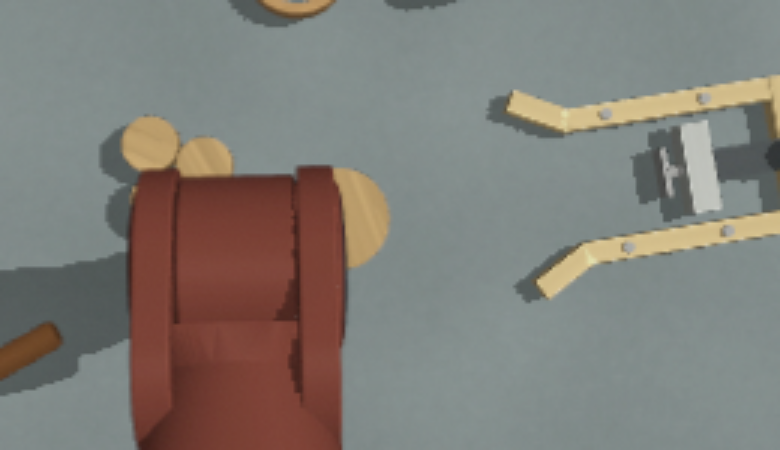

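The top crop shows the disc clear of the cluster, with centre near crop (344,217). Small a and d are unmoved. I'll fit the visible rim to get an exact centre.

```bash
cat > fit.py <<'E'
from station import bot
from h import *
from scipy.optimize import least_squares
def fit(im,box,side=1):
    "centre of the 90 mm disc from its visible rim (rays on z=32), robust circle fit of known radius"
    m=bot.camera_model("top"); x0,y0,x1,y1=box
    w=cv2.inRange(cv2.cvtColor(im,cv2.COLOR_BGR2HSV),(8,60,90),(28,255,255))[y0:y1,x0:x1]
    w=(cv2.resize(w,None,fx=8,fy=8,interpolation=cv2.INTER_CUBIC)>127).astype(np.uint8)
    c=max(cv2.findContours(w,cv2.RETR_EXTERNAL,cv2.CHAIN_APPROX_NONE)[0],key=cv2.contourArea)[:,0]/8.+[x0-.44,y0-.44]
    p=ray(m,c,32)[:,:2]; g=p[p[:,1]<p[:,1].min()+25]
    f=lambda q:np.hypot(*(g-q[:2]).T)-45
    r=least_squares(f,g.mean(0)+[0,30],loss="soft_l1"); q=r.x
    d=np.array([.1502,-.9886]); n=np.array([.9886,.1502]); c0=np.array([592.4,-232.3])
    print("disc",q.round(1),"rms",np.sqrt(np.mean(f(q)**2)).round(2),"along/across",((q-c0)@d).round(1),((q-c0)@n).round(1),"n",len(g)); return q
E
python3 - <<'E'
from fit import *
fit(cv2.imread("pics/t4.png"),(330,180,390,250))
fit(cv2.imread("pics/top0.png"),(296,202,340,236))
E
```

```text
disc [552.   72.4] rms 0.64 along/across -307.3 5.8 n 280
disc [533.1 168.3] rms 0.59 along/across -404.9 1.6 n 292
```

>>> send_rows(
  steps=[
    {"dp":[0,0,0],"turn":0.89,"jaw":0.62},
    {"dp":[0,0,0],"turn":0.89,"jaw":0.62},
    {"dp":[0,0.24,0],"turn":0,"jaw":0.2},
    {"dp":[0,0.24,0],"turn":0,"jaw":-0.18},
    {"dp":[0,0,0],"turn":0,"jaw":-0.18},
    {"dp":[0,0,0],"turn":0,"jaw":-0.18},
    {"dp":[0,0,0.06],"turn":0,"jaw":-0.18},
    {"dp":[0,0,0],"turn":0,"jaw":-0.18},
  ],
)

```text
t: 11.4
tool_pos: [541.2, 141.2, 1.3]
eef_rot: [[-0.149, 0.989, -0.001], [0.989, 0.149, -0.0], [-0.0, -0.001, -1.0]]
contact_force: [-0.4, 0.0, 0.6]
opening: 0.593
grip_force: 0.0
```

```bash
python3 - <<'E'
from station import bot
from fit import *
im=bot.read_camera("top"); fit(im,(330,180,390,250))
s=bot.sense(); q=np.array(s["tool_pos"]); d=np.array([.1502,-.9886]); n=np.array([.9886,.1502]); c0=np.array([592.4,-232.3])
print(q,(q[:2]-c0)@d,(q[:2]-c0)@n,np.array(s["eef_rot"])[:2,0],s["opening"],s["t"])
E
```

```text
disc [552.   72.4] rms 0.64 along/across -307.3 5.8 n 280
[541.34364907 141.24081092   1.50708475] -376.95110958137235 5.631521267270784 [-0.14876343  0.98887281] 0.5897795943689929 11.45
```

>>> send_rows(
  steps=[
    {"dp":[-0.15,0,0],"turn":0,"jaw":-0.18},
    {"dp":[-0.15,0,0],"turn":0,"jaw":-0.18},
    {"dp":[-0.1,0,0],"turn":0,"jaw":-0.18},
    {"dp":[-0.07,0,0],"turn":0,"jaw":-0.18},
    {"dp":[-0.07,0,0],"turn":0,"jaw":-0.18},
    {"dp":[-0.1,0,0],"turn":0,"jaw":-0.18},
    {"dp":[-0.15,-0.005,0],"turn":0,"jaw":-0.18},
    {"dp":[-0.15,-0.005,0],"turn":0,"jaw":-0.18},
    {"dp":[-0.15,-0.005,0],"turn":0,"jaw":-0.18},
    {"dp":[-0.15,-0.005,0],"turn":0,"jaw":-0.18},
    {"dp":[-0.15,-0.005,0],"turn":0,"jaw":-0.18},
    {"dp":[-0.15,-0.005,0],"turn":0,"jaw":-0.18},
  ],
)

```text
t: 12.95
tool_pos: [549.6, 79.7, 1.6]
eef_rot: [[-0.149, 0.989, -0.0], [0.989, 0.149, -0.0], [-0.0, -0.0, -1.0]]
contact_force: [0.7, 1.3, -0.5]
opening: 0.595
grip_force: 0.6
```

>>> send_rows(
  steps=[
    {"dp":[-0.15,-0.005,0],"turn":0,"jaw":-0.18},
    {"dp":[-0.15,-0.005,0],"turn":0,"jaw":-0.18},
    {"dp":[-0.15,-0.005,0],"turn":0,"jaw":-0.18},
    {"dp":[-0.15,-0.005,0],"turn":0,"jaw":-0.18},
    {"dp":[-0.15,-0.005,0],"turn":0,"jaw":-0.18},
    {"dp":[-0.15,-0.005,0],"turn":0,"jaw":-0.18},
    {"dp":[-0.15,-0.005,0],"turn":0,"jaw":-0.18},
    {"dp":[-0.15,-0.005,0],"turn":0,"jaw":-0.18},
    {"dp":[-0.15,-0.005,0],"turn":0,"jaw":-0.18},
    {"dp":[-0.15,-0.005,0],"turn":0,"jaw":-0.18},
    {"dp":[-0.15,-0.005,0],"turn":0,"jaw":-0.18},
    {"dp":[-0.1,-0.003,0],"turn":0,"jaw":-0.18},
  ],
)

```text
t: 14.45
tool_pos: [557.7, 10.2, 1.7]
eef_rot: [[-0.148, 0.989, 0.0], [0.989, 0.148, -0.0], [-0.0, 0.0, -1.0]]
contact_force: [0.2, 1.1, -0.5]
opening: 0.589
grip_force: 0.6
```

```bash
cat > now.py <<'E'
from station import bot
from fit import *
import sys
im=bot.read_camera("top"); cv2.imwrite(f"pics/{sys.argv[1]}.png",im); fit(im,eval(sys.argv[2]))
s=bot.sense(); q=np.array(s["tool_pos"]); d=np.array([.1502,-.9886]); n=np.array([.9886,.1502]); c0=np.array([592.4,-232.3]); F=np.array(s["contact_force"])
print(q.round(1),((q[:2]-c0)@d).round(1),((q[:2]-c0)@n).round(1),"push",-(F[:2]@d).round(2),F.round(2),s["t"])
E
python3 now.py t5 "(350,178,412,240)"
```

```text
disc [ 685.5 -128.6] rms 2.95 along/across -88.6 107.6 n 168
[557.8   9.8   1.7] -244.5 2.2 push -0.42 [ 0.08 -0.41  0.02] 14.5
```

```bash
python3 - <<'E'
from fit import *
im=cv2.imread("pics/t5.png"); fit(im,(350,187,399,226))
cv2.imwrite("pics/t5c.png",cv2.resize(im[150:250,330:510],(720,400),interpolation=cv2.INTER_CUBIC))
E
```

```text
Traceback (most recent call last):
  File "fit.py", line 9, in fit
    c=max(cv2.findContours(w,cv2.RETR_EXTERNAL,cv2.CHAIN_APPROX_NONE)[0],key=cv2.contourArea)[:,0]/8.+[x0-.44,y0-.44]
      ~~~^^^^^^^^^^^^^^^^^^^^^^^^^^^^^^^^^^^^^^^^^^^^^^^^^^^^^^^^^^^^^^^^^^^^^^^^^^^^^^^^^^^^
ValueError: max() iterable argument is empty
```

```bash
python3 - <<'E'
from station import bot
from h import *
m=bot.camera_model("scene"); im=bot.read_camera("scene"); cv2.imwrite("pics/s5.png",im)
c0=np.array([592.4,-232.3]); d=np.array([.1502,-.9886]); n=np.array([.9886,.1502])
q=c0-196*d+2.2*n; p=proj(m,[[*q,32]])[0]; print(p)
u,v=150,120
cv2.imwrite("pics/s5c.png",cv2.resize(im[v:v+130,u:u+195],None,fx=4,fy=4,interpolation=cv2.INTER_CUBIC))
E
```

```text
[272.25690215 174.64792243]
```

View pics/s5c.png

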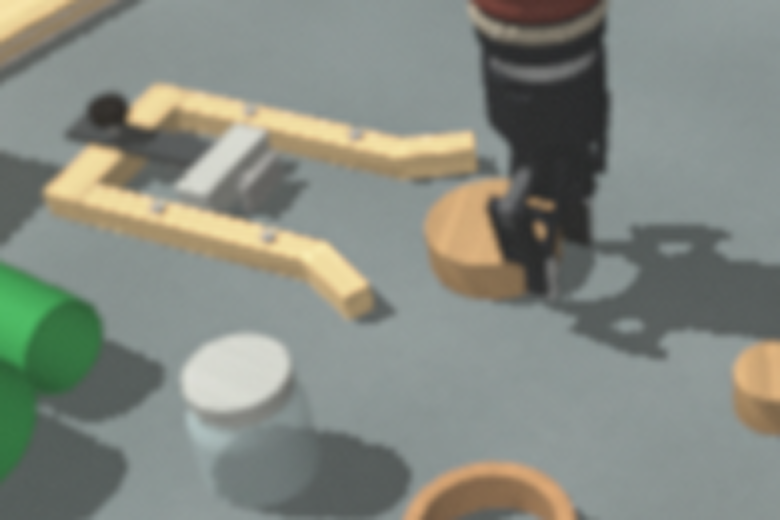

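The scene view shows the disc (crop 492,230) nested evenly in the fingers before the mouth. I'll go on into the channel.

>>> send_rows(
  steps=[
    {"dp":[-0.1,-0.006,0],"turn":0,"jaw":-0.18},
    {"dp":[-0.15,-0.006,0],"turn":0,"jaw":-0.18},
    {"dp":[-0.15,-0.006,0],"turn":0,"jaw":-0.18},
    {"dp":[-0.15,-0.006,0],"turn":0,"jaw":-0.18},
    {"dp":[-0.15,-0.006,0],"turn":0,"jaw":-0.18},
    {"dp":[-0.15,-0.006,0],"turn":0,"jaw":-0.18},
    {"dp":[-0.15,-0.006,0],"turn":0,"jaw":-0.18},
    {"dp":[-0.15,-0.006,0],"turn":0,"jaw":-0.18},
    {"dp":[-0.15,-0.006,0],"turn":0,"jaw":-0.18},
    {"dp":[-0.15,0,0],"turn":0,"jaw":-0.18},
    {"dp":[-0.15,0,0],"turn":0,"jaw":-0.18},
    {"dp":[-0.1,0,0],"turn":0,"jaw":-0.18},
  ],
)

```text
t: 16.05
tool_pos: [565.7, -57.4, 1.7]
eef_rot: [[-0.148, 0.989, -0.0], [0.989, 0.148, -0.0], [-0.0, -0.0, -1.0]]
contact_force: [-0.4, 1.4, 1.5]
opening: 0.591
grip_force: 0.8
```

```bash
sed -i 's/fit(im,eval(sys.argv\[2\]))//' now.py; python3 now.py t6 0; python3 - <<'E'
from station import bot
from h import *
im=bot.read_camera("scene"); cv2.imwrite("pics/s6.png",im)
a=cv2.resize(im[120:210,150:285],None,fx=4,fy=4,interpolation=cv2.INTER_CUBIC)
b=cv2.imread("pics/t6.png")[150:250,370:510]; b=cv2.resize(b,None,fx=3.6,fy=3.6)[:, :]
h=max(a.shape[0],b.shape[0]); a=cv2.resize(a,(400,267)); b=cv2.resize(b,(374,267))
cv2.imwrite("pics/c6.png",np.hstack([a,b]))
E
```

```text
[565.8 -57.8   1.7] -176.5 -0.1 push 0.59 [-1.08  0.43 -0.06] 16.1
```

View pics/c6.png

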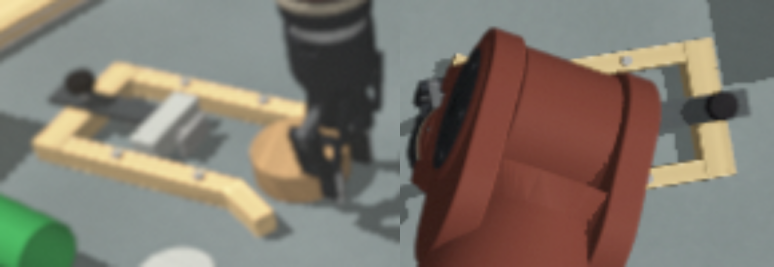

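The disc is entering the mouth, centred. I'll push on to about 14 mm short of the pad.

>>> send_rows(
  steps=[
    {"dp":[-0.1,0,0],"turn":0,"jaw":-0.18},
    {"dp":[-0.13,0,0],"turn":0,"jaw":-0.18},
    {"dp":[-0.13,0,0],"turn":0,"jaw":-0.18},
    {"dp":[-0.13,0,0],"turn":0,"jaw":-0.18},
    {"dp":[-0.13,0,0],"turn":0,"jaw":-0.18},
    {"dp":[-0.13,0,0],"turn":0,"jaw":-0.18},
    {"dp":[-0.13,0,0],"turn":0,"jaw":-0.18},
    {"dp":[-0.13,0,0],"turn":0,"jaw":-0.18},
    {"dp":[-0.13,0,0],"turn":0,"jaw":-0.18},
    {"dp":[-0.13,0,0],"turn":0,"jaw":-0.18},
    {"dp":[-0.1,0,0],"turn":0,"jaw":-0.18},
    {"dp":[-0.05,0,0],"turn":0,"jaw":-0.18},
  ],
)

```text
t: 17.65
tool_pos: [574.1, -113.4, 1.7]
eef_rot: [[-0.149, 0.989, 0.0], [0.989, 0.149, -0.0], [-0.0, -0.0, -1.0]]
contact_force: [0.5, 1.0, 0.1]
opening: 0.59
grip_force: 0.6
```

```bash
python3 now.py t7 0
```

```text
[ 574.2 -113.6    1.7] -120.1 -0.2 push 0.6 [-0.69  0.51  0.29] 17.7
```

>>> send_rows(
  steps=[
    {"dp":[-0.03,0,0],"turn":0,"jaw":-0.18},
    {"dp":[-0.03,0,0],"turn":0,"jaw":-0.18},
    {"dp":[-0.03,0,0],"turn":0,"jaw":-0.18},
    {"dp":[-0.03,0,0],"turn":0,"jaw":-0.18},
    {"dp":[-0.03,0,0],"turn":0,"jaw":-0.18},
    {"dp":[-0.03,0,0],"turn":0,"jaw":-0.18},
  ],
)

```text
t: 18.45
tool_pos: [575.2, -120.4, 1.7]
eef_rot: [[-0.149, 0.989, 0.0], [0.989, 0.149, -0.0], [-0.0, 0.0, -1.0]]
contact_force: [-0.2, 1.9, 0.2]
opening: 0.586
grip_force: 0.6
```

>>> send_rows(
  steps=[
    {"dp":[-0.015,0,0],"turn":0,"jaw":-0.18},
    {"dp":[-0.015,0,0],"turn":0,"jaw":-0.18},
  ],
)

```text
t: 18.7
tool_pos: [575.3, -121.5, 1.7]
eef_rot: [[-0.149, 0.989, 0.0], [0.989, 0.149, -0.0], [-0.0, 0.0, -1.0]]
contact_force: [0.4, 2.3, 0.0]
opening: 0.591
grip_force: 0.6
```

>>> send_rows(
  steps=[
    {"dp":[-0.015,0,0],"turn":0,"jaw":-0.18},
    {"dp":[-0.015,0,0],"turn":0,"jaw":-0.18},
  ],
)

```text
t: 18.95
tool_pos: [575.5, -122.7, 1.7]
eef_rot: [[-0.149, 0.989, -0.0], [0.989, 0.149, -0.0], [-0.0, -0.0, -1.0]]
contact_force: [0.3, 1.5, 0.2]
opening: 0.591
grip_force: 0.6
```

>>> send_rows(
  steps=[
    {"dp":[-0.01,0,0],"turn":0,"jaw":-0.18},
    {"dp":[-0.01,0,0],"turn":0,"jaw":-0.18},
  ],
)

```text
t: 19.2
tool_pos: [575.6, -123.5, 1.7]
eef_rot: [[-0.149, 0.989, 0.0], [0.989, 0.149, -0.0], [-0.0, 0.0, -1.0]]
contact_force: [-0.6, 2.0, -0.6]
opening: 0.59
grip_force: 0.6
```

>>> send_rows(
  steps=[
    {"dp":[-0.01,0,0],"turn":0,"jaw":-0.18},
    {"dp":[-0.01,0,0],"turn":0,"jaw":-0.18},
  ],
)

```text
t: 19.45
tool_pos: [575.8, -124.2, 1.7]
eef_rot: [[-0.149, 0.989, 0.0], [0.989, 0.149, -0.0], [-0.0, 0.0, -1.0]]
contact_force: [0.3, 1.9, -0.6]
opening: 0.592
grip_force: 0.6
```

>>> send_rows(
  steps=[
    {"dp":[-0.01,0,0],"turn":0,"jaw":-0.18},
    {"dp":[-0.01,0,0],"turn":0,"jaw":-0.18},
  ],
)

```text
t: 19.7
tool_pos: [575.9, -125.0, 1.7]
eef_rot: [[-0.149, 0.989, 0.0], [0.989, 0.149, -0.0], [-0.0, -0.0, -1.0]]
contact_force: [-0.1, 1.1, -1.1]
opening: 0.59
grip_force: 0.6
```

>>> send_rows(
  steps=[
    {"dp":[-0.01,0,0],"turn":0,"jaw":-0.18},
    {"dp":[-0.01,0,0],"turn":0,"jaw":-0.18},
  ],
)

```text
t: 19.95
tool_pos: [575.9, -125.5, 1.6]
eef_rot: [[-0.149, 0.989, -0.0], [0.989, 0.149, 0.001], [0.001, -0.0, -1.0]]
contact_force: [-0.7, 3.5, 0.1]
opening: 0.585
grip_force: 1.7
```

>>> send_rows(
  steps=[
    {"dp":[-0.01,0,0],"turn":0,"jaw":-0.18},
    {"dp":[-0.01,0,0],"turn":0,"jaw":-0.18},
  ],
)

```text
t: 20.2
tool_pos: [575.9, -125.6, 1.6]
eef_rot: [[-0.149, 0.989, -0.0], [0.989, 0.149, 0.002], [0.002, -0.0, -1.0]]
contact_force: [-1.7, 7.9, 2.6]
opening: 0.589
grip_force: 3.2
```

Contact is made, at about 5.5 N/mm. One more small step should bring it to 10 N.

>>> send_rows(
  steps=[
    {"dp":[-0.01,0,0],"turn":0,"jaw":-0.18},
    {"dp":[0,0,0],"turn":0,"jaw":-0.18},
  ],
)

```text
t: 20.45
tool_pos: [575.9, -125.6, 1.6]
eef_rot: [[-0.15, 0.989, -0.001], [0.989, 0.15, 0.002], [0.002, -0.0, -1.0]]
contact_force: [-1.2, 9.0, 3.0]
opening: 0.587
grip_force: 3.7
```

```bash
python3 - <<'E'
from station import bot
import numpy as np
F=[]
for i in range(4):
    bot.read_camera("scene"); F.append(bot.sense()["contact_force"])
F=np.array(F); print(F.round(2), (-(F[:,:2]@[.1502,-.9886])).round(2), bot.sense()["t"])
E
```

```text
[[-0.94  9.32  2.52]
 [-1.26  8.29  2.41]
 [-1.39  8.96  3.48]
 [-1.58  9.39  2.92]] [9.36 8.38 9.07 9.52] 20.65
```

>>> send_rows(
  steps=[
    {"dp":[-0.007,0,0],"turn":0,"jaw":-0.18},
    {"dp":[0,0,0],"turn":0,"jaw":-0.18},
    {"dp":[0,0,0],"turn":0,"jaw":-0.18},
  ],
)

```text
t: 21.02
tool_pos: [575.9, -125.7, 1.6]
eef_rot: [[-0.15, 0.989, -0.001], [0.989, 0.15, 0.003], [0.003, -0.0, -1.0]]
contact_force: [-1.9, 10.1, 2.7]
opening: 0.59
grip_force: 4.1
```

>>> send_rows(
  steps=[
    {"dp":[0,0,0],"turn":0,"jaw":-0.18},
    {"dp":[0,0,0],"turn":0,"jaw":-0.18},
    {"dp":[0,0,0],"turn":0,"jaw":-0.18},
  ],
)

```text
t: 21.4
tool_pos: [575.9, -125.7, 1.6]
eef_rot: [[-0.15, 0.989, -0.001], [0.989, 0.15, 0.003], [0.003, -0.0, -1.0]]
contact_force: [-1.3, 9.8, 3.6]
opening: 0.595
grip_force: 4.1
```

>>> send_rows(
  steps=[
    {"dp":[0,0,0],"turn":0,"jaw":-0.18},
    {"dp":[0,0,0],"turn":0,"jaw":-0.18},
    {"dp":[0,0,0],"turn":0,"jaw":-0.18},
    {"dp":[0,0,0],"turn":0,"jaw":-0.18},
    {"dp":[0,0,0],"turn":0,"jaw":-0.18},
    {"dp":[0,0,0],"turn":0,"jaw":-0.18},
  ],
)

```text
t: 22.15
tool_pos: [575.9, -125.7, 1.6]
eef_rot: [[-0.15, 0.989, -0.001], [0.989, 0.15, 0.003], [0.003, -0.0, -1.0]]
contact_force: [-1.6, 8.9, 3.6]
opening: 0.593
grip_force: 4.1
```

>>> send_rows(
  steps=[
    {"dp":[-0.003,0,0],"turn":0,"jaw":-0.18},
    {"dp":[0,0,0],"turn":0,"jaw":-0.18},
    {"dp":[0,0,0],"turn":0,"jaw":-0.18},
    {"dp":[0,0,0],"turn":0,"jaw":-0.18},
    {"dp":[0,0,0],"turn":0,"jaw":-0.18},
    {"dp":[0,0,0],"turn":0,"jaw":-0.18},
    {"dp":[0,0,0],"turn":0,"jaw":-0.18},
    {"dp":[0,0,0],"turn":0,"jaw":-0.18},
    {"dp":[0,0,0],"turn":0,"jaw":-0.18},
    {"dp":[0,0,0],"turn":0,"jaw":-0.18},
    {"dp":[0,0,0],"turn":0,"jaw":-0.18},
    {"dp":[0,0,0],"turn":0,"jaw":-0.18},
  ],
)

```text
t: 23.65
tool_pos: [575.9, -125.7, 1.6]
eef_rot: [[-0.15, 0.989, -0.001], [0.989, 0.15, 0.003], [0.003, -0.0, -1.0]]
contact_force: [-1.7, 9.7, 4.7]
opening: 0.588
grip_force: 4.3
```

>>> send_rows(
  steps=[
    {"dp":[0.02,0,0],"turn":0,"jaw":-0.18},
    {"dp":[0.03,0,0],"turn":0,"jaw":-0.18},
    {"dp":[0.05,0,0],"turn":0,"jaw":-0.18},
    {"dp":[0.1,0,0],"turn":0,"jaw":-0.18},
    {"dp":[0.3,0,0],"turn":0,"jaw":-0.18},
    {"dp":[0.5,0,0],"turn":0,"jaw":-0.18},
    {"dp":[0.5,0,0],"turn":0,"jaw":-0.18},
    {"dp":[0.4,0,-0.3],"turn":0,"jaw":-0.18},
    {"dp":[0,0,-0.9],"turn":0,"jaw":-0.18},
    {"dp":[0,0,-0.9],"turn":0,"jaw":-0.18},
    {"dp":[0,0,-0.9],"turn":0,"jaw":-0.18},
    {"dp":[0,0,-0.9],"turn":0,"jaw":-0.18},
  ],
)

```text
t: 25.15
tool_pos: [564.9, -51.4, 159.9]
eef_rot: [[-0.149, 0.989, 0.001], [0.989, 0.149, -0.0], [-0.001, 0.001, -1.0]]
contact_force: [-0.0, 0.5, 0.4]
opening: 0.589
grip_force: 0.0
```

>>> send_rows(
  steps=[
    {"dp":[0,0,-0.9],"turn":0,"jaw":-0.18},
    {"dp":[0,-0.9,0],"turn":0,"jaw":-0.18},
    {"dp":[0.9,-0.9,0],"turn":0,"jaw":-0.18},
    {"dp":[0.9,-0.5,0],"turn":0,"jaw":-0.18},
    {"dp":[0,0,0],"turn":0,"jaw":-0.18},
  ],
)

```text
t: 25.78
tool_pos: [462.1, 7.5, 194.9]
eef_rot: [[-0.151, 0.989, 0.002], [0.989, 0.151, -0.0], [-0.001, 0.002, -1.0]]
contact_force: [1.1, -0.7, 0.4]
opening: 0.59
grip_force: 0.0
```

```bash
python3 - <<'E'
from station import bot
from h import *
im=bot.read_camera("top"); sc=bot.read_camera("scene"); s=bot.sense(); print(s["tool_pos"],s["contact_force"],s["t"])
a=cv2.resize(im[150:270,230:510],(780,334)); b=cv2.resize(sc[120:240,150:400],(540,260))
cv2.imwrite("pics/end.png",np.vstack([a,cv2.copyMakeBorder(b,0,0,0,240,0)]))
# difference before/after, away from the arm
d=cv2.absdiff(im,cv2.imread("pics/top0.png")).max(2)>40
n,l,st,ce=cv2.connectedComponentsWithStats(d.astype(np.uint8)); print([(ce[i].round(),st[i,4]) for i in range(1,n) if st[i,4]>12])
E
```

```text
[463.51857513   5.75976557 194.57755477] [-0.17791842 -0.80076035  0.17124643] 25.875
[(array([423., 200.]), np.int32(1017)), (array([293., 221.]), np.int32(1072)), (array([369., 226.]), np.int32(27)), (array([409., 322.]), np.int32(19192)), (array([294., 249.]), np.int32(129)), (array([178., 285.]), np.int32(17)), (array([153., 333.]), np.int32(94)), (array([255., 363.]), np.int32(7791)), (array([155., 359.]), np.int32(20)), (array([626., 397.]), np.int32(52))]
```

View pics/end.png

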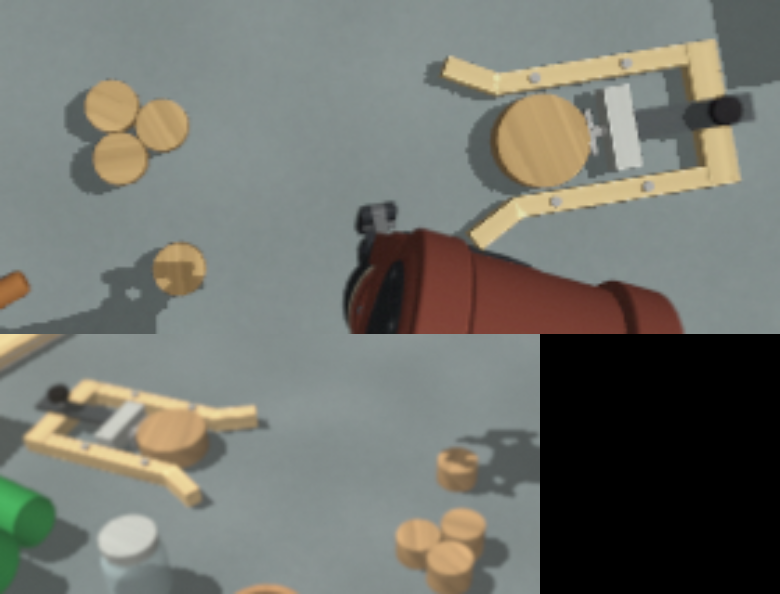

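The final view shows the disc at crop (543,140), seated against the pad. The small discs and the stop are where they were, and the only change on c is a shadow falling across it. I'm handing the job in.

```bash
python3 -c "
from station import bot
print(bot.sign_off())"
```

```text
the job is handed in; nothing more can be done
None
```

I slid the large disc out of the cluster into the jig and held it against the stop at about 10 N for over two seconds, then backed the arm away and handed the job in at about 26 s; the last pictures show it resting against the pad, with no visible shift of the small discs, stop or bystanders.

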